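# Sweep the practice teeth into the open tray

## Robot

A 6-joint arm with a two-finger parallel gripper is mounted at the origin on the work surface. World frame = base frame: x ahead of the robot, y to its left, z up, the work surface at z = 0. Lengths are in m, angles in rad, forces in N, time in s.
With the tool pointing down it reaches from about 0.35 to 0.775 m from the base axis. Payload 5.5 kg.
Tool frame: the origin (TCP) lies midway between the tips of the shut fingers; the grasp point (between the pads) lies hold_point_z behind it (hold_point_z is the distance from the TCP to the grasp point, in m); z points along the fingers, y is the direction in which the jaws open and shut (so a half turn about z gives the same grasp; the last joint's range is limited). The gripper opens to 85 mm and grips with 20 to 120 N. Pads are 22 mm wide; open, the fingers measure 114 mm over their backs; the gripper's body (76 mm by 85 mm) begins 54 mm behind the grasp point. The pads swing forward as they close: fully open they stand 13 mm farther back than shut.
Start: joints at [-1.368, 0.313, 0.046, 1.304, 0, 1.431], TCP at [0.193, -0.542, 0.231] pointing down, gripper open.
Joint ranges: [-2.76, 2.76], [-0.86, 1.69], [-1.03, 1.26], [-2.2, 2.34], [-1.47, 1.5], [-3.14, 3.14]. Speed limits (rad/s): [2.57, 2.57, 3.14, 3.14, 3.14, 3.14].

## Interface

Orientations are given as a unit quaternion [w, x, y, z].
In Python, from workcell import * gives the robot as it stands. The module is installed in compiled form; this text tells all that it offers.
- The arm moves only by the tool jog_arm, never from a script. Its argument "plan" is a list of rows, each a list of 6 numbers: the shift along the world's x, y, z in m, then the turn, a rotation vector about the world's x, y, z in degrees. A call has exactly 10 rows; each row shifts and turns the commanded pose from where the row before left it; what a row does not reach is not made up. A row lasts 1/10 s, in which the tool goes at most 50 mm and 8.59 degrees, less where a joint would pass 70% of its speed; a pose out of reach is approached as far as the arm can. A call with a gripper value outside its range is refused whole. "hand" is the opening, from 0 (shut) to 1 (fully open), set as the call begins (left out, the last holds). The fingers move at their own pace and stop on an object; "force" is the grip in N (left out, the last holds). Time passes only in rows, so rows that do not move let the fingers close, or fill a call up. It gives the time, the measured TCP pose, the force and the opening at its end, in the units of the state.
- get_state(): the state, without advancing time (a new reading comes with each control period).
- read_camera(name): name is "scene" or "side" or "wrist"; returns the picture (400x640x3 uint8, red, green, blue); there is no depth.
- calibration(name): a dict with "K" (3x3 intrinsics, pixels), "world_to_cam" (4x4, takes a point from world to camera coordinates). Camera axes: x right, y down, z forward; pixel columns grow to the right and rows downward; lengths in m; the calibration is good to about 2 mm. A picture is of the moment at which its call begins: read the wrist's pose just before it. calibration takes no time and is no camera call; for the wrist camera it gives the pose at the moment of the call.
- hand_in(): hands the job in, once; it reports no verdict.
The state is a dict: "clock": time; "joint_pos": joint angles; "qvel": joint speeds; "tau": joint torques, N m; "tcp_pos": TCP position; "orientation": TCP orientation; "wrist_force": force on the tool from outside, world axes, zero at the start; "ft_torque": the same for the moment, N m; "finger_gap": finger opening in m.
Only numpy, scipy, OpenCV 4.12 (cv2) and the standard library are available. Lean on these libraries where they do the work, as an engineer would, in place of code of your own. Each camera call takes 0.05 s, during which the arm holds its last target.

## Task

Clear the practice spot: with the fingers, sweep the three practice teeth (ivory crowns on square pink bases) along the mat and through the open side of the blue tray, until all three are fully inside it. Push them flat along the mat; do not lift them or tip them over. Leave the bur stand, the steel cassette, the amber model and the red pencil where they are.

Things in the scene. Friction and masses are not known exactly. Their poses are not given: they have to be found in the camera images.
- tooth1: practice tooth 1 of 3 (all alike): ivory molar crown, 17 x 15 mm and 9 mm tall, on a square pink resin base 28 x 28 x 10 mm; 19 to 22 mm tall in all, about 30 g, loose on the mat, slides easily when pushed low on its base. Origin: centre of its underside; z up, x and y square to the base's sides
- tooth2: practice tooth 2 of 3 (all alike): ivory molar crown, 17 x 15 mm and 9 mm tall, on a square pink resin base 28 x 28 x 10 mm; 19 to 22 mm tall in all, about 30 g, loose on the mat, slides easily when pushed low on its base. Origin: centre of its underside; z up, x and y square to the base's sides
- tooth3: practice tooth 3 of 3 (all alike): ivory molar crown, 17 x 15 mm and 9 mm tall, on a square pink resin base 28 x 28 x 10 mm; 19 to 22 mm tall in all, about 30 g, loose on the mat, slides easily when pushed low on its base. Origin: centre of its underside; z up, x and y square to the base's sides
- tray: blue tray fixed on the mat: three walls 5 mm thick, 22 mm high, the fourth side open; inside 110 mm deep (its x) by 220 mm wide (its y). Floor: a film flush with the mat, no lip. Origin: centre of the inside at the mat's top (z = 0.003 m, level all over). Open side at its x = -55 mm, back wall's inner face at x = +55, side walls' at y = -110 and +110 mm. +x points into the tray
- mouth (a point): middle of the tray's open side, at the level of the mat's top; axes as the tray's: x points into the tray, y along the opening (which runs 110 mm to each side)
- bur_stand: bystander: black block 32 x 32 x 30 mm with nine short metal burs on top (47 mm tall in all), loose, standing among the teeth. Origin: centre of its underside
- cassette: bystander: perforated flat steel instrument cassette with a blue strap, 170 (along its x) x 75 x 24 mm, loose beside the tray. Origin: centre of its underside
- amber_model: bystander: round amber practice model in a clear foot, 48 mm diameter, 45 mm tall, loose. Origin: centre of its underside
- pencil: bystander: red pencil lying flat, body 125 (along its x) x 10 x 9 mm with a short ivory tip at +x, loose beside the tray. Origin: centre of its underside

How it is judged:
At the end, for the whole second after the job is handed in: All three teeth lie flat, at rest and inside the tray: each centre at least 12 mm past the open side (towards the back wall) and between the side walls. The bur stand, cassette, amber model and pencil are upright or flat as before and within 20 mm of where they started (x of tooth1 in the frame of mouth between 0.012 and 0.11 m and y of tooth1 in the frame of mouth between -0.11 and 0.11 m and height (world z) of each of tooth1, tooth2, tooth3 below 0.008 m and angle between each of tooth1, tooth2, tooth3's own z axis and vertical below 0.2 rad and linear speed of each of tooth1, tooth2, tooth3 below 0.02 m/s and x of tooth2 in the frame of mouth between 0.012 and 0.11 m and y of tooth2 in the frame of mouth between -0.11 and 0.11 m and x of tooth3 in the frame of mouth between 0.012 and 0.11 m and y of tooth3 in the frame of mouth between -0.11 and 0.11 m and distance of each of bur_stand, cassette, amber_model, pencil from where it was at the start of the episode below 0.02 m and angle between each of bur_stand, cassette, amber_model, pencil's own z axis and vertical below 0.3 rad); the robot touches nothing.
It fails at once if a practice tooth is lifted or tipped over instead of being slid along the mat (height (world z) of any of tooth1, tooth2, tooth3 above 0.014 m or angle between any of tooth1, tooth2, tooth3's own z axis and vertical above 0.7 rad).
It fails at once if the bur stand is shifted by more than 20 mm or knocked over (distance of bur_stand from where it was at the start of the episode above 0.02 m or angle between bur_stand's own z axis and vertical above 0.3 rad).
It fails at once if the steel cassette is shifted by more than 20 mm or knocked over (distance of cassette from where it was at the start of the episode above 0.02 m or angle between cassette's own z axis and vertical above 0.3 rad).
It fails at once if the amber model is shifted by more than 20 mm or knocked over (distance of amber_model from where it was at the start of the episode above 0.02 m or angle between amber_model's own z axis and vertical above 0.3 rad).
It fails at once if the red pencil is shifted by more than 20 mm or knocked over (distance of pencil from where it was at the start of the episode above 0.02 m or angle between pencil's own z axis and vertical above 0.3 rad).
It also fails if it takes over 58 s, if anything falls off the work surface, if the arm or the gripper's body presses on something with over 40 N, if the wrist force passes 120 N, or if a joint passes its speed limit or range.

## Working session

There is one attempt and no reset: what is moved stays moved. The work goes in short steps, Python scripts to look and compute and a tool call to move; the robot and the scene stay as the last step left them, time stands still between calls to the robot, and variables do not carry over. Pictures are saved under pics/ and viewed, and the job is handed in when it is done.

Besides the shell and the picture viewer there is one more tool, called after "Call:" in YAML: its name, and indented under it one key for each argument. jog_arm: Moves the arm, as the interface text tells. Its arguments: {"type":"object","properties":{"plan":{"type":"array","items":{"type":"array","items":{"type":"number"}}},"hand":{"type":"number"},"force":{"type":"number"}},"required":["plan"]}

```bash
mkdir -p pics
python3 - <<'E'
from workcell import *
import cv2
s=get_state()
print({k:s[k] for k in ['clock','tcp_pos','orientation','finger_gap']})
try: print(hold_point_z)
except Exception as e: print(e)
for n in ['scene','side','wrist']:
    im=read_camera(n); cv2.imwrite(f'pics/{n}0.png',im[:,:,::-1])
    c=calibration(n); print(n,c)
E
```

```text
{'clock': 0.0, 'tcp_pos': array([ 0.19315617, -0.54103669,  0.2304219 ]), 'orientation': array([-9.05898373e-04,  9.85350353e-01,  1.70539911e-01, -2.91634846e-05]), 'finger_gap': 0.08501233559918679}
0.0187
scene {'K': array([[402.97064984,   0.        , 316.58305887],
       [  0.        , 402.97064984, 202.80586492],
       [  0.        ,   0.        ,   1.        ]]), 'world_to_cam': array([[-0.85272993,  0.52232926, -0.00487934,  0.47406225],
       [ 0.38490199,  0.6220029 , -0.68188185, -0.23200589],
       [-0.35313188, -0.58333913, -0.73144606,  1.0419911 ],
       [ 0.        ,  0.        ,  0.        ,  1.        ]])}
side {'K': array([[367.00522356,   0.        , 327.6748522 ],
       [  0.        , 367.00522356, 200.33570293],
       [  0.        ,   0.        ,   1.        ]]), 'world_to_cam': array([[ 0.65940364, -0.75172362,  0.00992157, -0.39060415],
       [-0.56487322, -0.50412283, -0.6532828 ,  0.39166533],
       [ 0.4960898 ,  0.42517263, -0.75704897,  0.45344238],
       [ 0.        ,  0.        ,  0.        ,  1.        ]])}
wrist {'K': array([[284.39510417,   0.        , 320.93358459],
       [  0.        , 284.39510417, 194.72242868],
       [  0.        ,   0.        ,   1.        ]]), 'world_to_cam': array([[ 3.35694052e-01, -9.41970835e-01, -6.70321520e-04,
        -5.74530761e-01],
       [-9.01868582e-01, -3.21607909e-01,  2.88446552e-01,
        -3.81936698e-02],
       [-2.71923821e-01, -9.62252500e-02, -9.57495763e-01,
         3.78756780e-01],
       [ 0.00000000e+00,  0.00000000e+00,  0.00000000e+00,
         1.00000000e+00]])}
```

View pics/scene0.png

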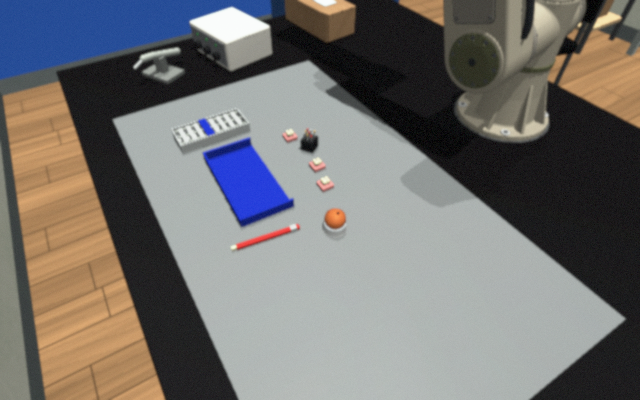

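View pics/side0.png

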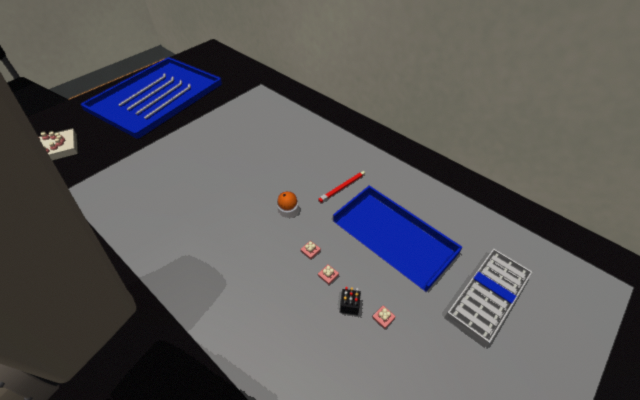

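View pics/wrist0.png

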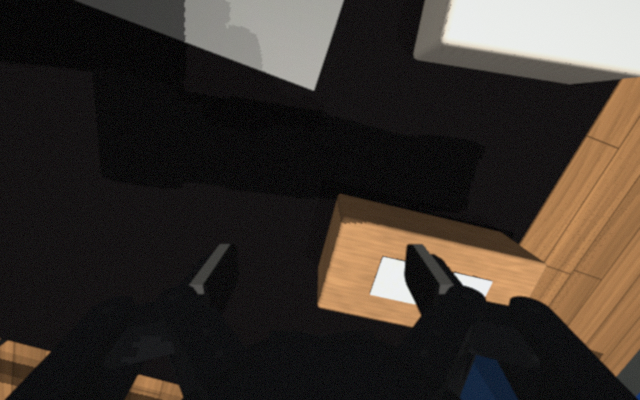

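The scene view shows teeth near px (290,135), (317,164) and (325,183), the bur stand at (310,141), the amber model at (335,220), the pencil at (265,237), the cassette at (211,130) and the tray at about (248,180). The side view shows the same layout. Next I'll zoom in and measure.

```bash
cat > h.py <<'E'
import numpy as np, cv2
def ray(c,u,v,z):
    K,T=c['K'],c['world_to_cam']; R=T[:3,:3];t=T[:3,3]
    o=-R.T@t; d=R.T@np.linalg.inv(K)@np.array([u,v,1.]); s=(z-o[2])/d[2]; return o+s*d
def proj(c,p):
    K,T=c['K'],c['world_to_cam']; q=T[:3,:3]@np.asarray(p)+T[:3,3]; q=K@q; return q[:2]/q[2]
def blobs(m,amin=8):
    n,l,s,ce=cv2.connectedComponentsWithStats(m.astype(np.uint8),connectivity=8)
    return [(s[i,4],ce[i],l==i) for i in range(1,n) if s[i,4]>=amin]
E
python3 - <<'E'
from h import *
from workcell import calibration
for n,(x0,y0,x1,y1) in {'scene':(160,100,360,250),'side':(265,165,545,350)}.items():
    im=cv2.imread(f'pics/{n}0.png'); c=calibration(n)
    k=4 if n=='scene' else 2.8
    cv2.imwrite(f'pics/{n}0z.png',cv2.resize(im[y0:y1,x0:x1],None,fx=k,fy=k,interpolation=cv2.INTER_CUBIC))
    b,g,r=[im[:,:,i].astype(int) for i in range(3)]
    hsv=cv2.cvtColor(im,cv2.COLOR_BGR2HSV)
    roi=np.zeros(r.shape,bool); roi[y0:y1,x0:x1]=1
    pink=(r-g>20)&(r-b>15)&roi
    warm=(r-b>12)&roi
    for nm,m in [('warm',warm),('pink',pink)]:
        for a,ce,l in blobs(m,15):
            print(n,nm,a,ce.round(1),ray(c,*ce,0.010).round(4)[:2])
    blue=(b-r>60)&roi
    for a,ce,l in blobs(blue,200):
        cs,_=cv2.findContours(l.astype(np.uint8),0,2); ap=cv2.approxPolyDP(max(cs,key=len),3,True)[:,0]
        print(n,'blue',a); 
        for p in ap: print('  ',p,ray(c,*p,0.003).round(3)[:2],ray(c,*p,0.025).round(3)[:2])
E
```

```text
scene warm 61 [307.9 132.8] [ 0.4708 -0.1791]
scene warm 155 [289.6 135.5] [ 0.5135 -0.1931]
scene warm 180 [316.8 164.6] [ 0.5126 -0.0697]
scene warm 201 [324.9 183.6] [ 0.5296 -0.0091]
scene warm 407 [334.9 217.7] [0.564  0.0819]
scene warm 36 [297.5 226.1] [0.6368 0.0618]
scene warm 495 [261.6 238. ] [0.7082 0.0516]
scene pink 36 [308.6 132.6] [ 0.4688 -0.1789]
scene pink 98 [289.6 136.7] [ 0.5156 -0.1892]
scene pink 114 [316.9 165.9] [ 0.5147 -0.0658]
scene pink 127 [324.8 185.1] [ 0.5322 -0.0054]
scene pink 362 [334.9 217.7] [0.564  0.0819]
scene pink 30 [297.5 225.9] [0.6365 0.0615]
scene pink 437 [263.1 237.5] [0.7053 0.052 ]
scene blue 4274
   [248 137] [ 0.598 -0.249] [ 0.607 -0.222]
   [203 152] [ 0.71  -0.253] [ 0.716 -0.226]
   [242 225] [ 0.725 -0.003] [0.73  0.016]
   [292 205] [0.616 0.002] [0.625 0.021]
   [292 198] [ 0.606 -0.015] [0.616 0.004]
   [286 195] [ 0.613 -0.029] [ 0.622 -0.01 ]
side warm 1729 [517.1 178.5] [ 0.9774 -0.233 ]
side warm 295 [344.2 184. ] [0.703  0.0483]
side warm 338 [286.8 200.3] [0.5846 0.1091]
side warm 31 [320.3 199.5] [0.6336 0.0573]
sid
[... 399 characters left out ...]
]
side pink 173 [310.2 250.2] [ 0.5256 -0.0139]
side pink 195 [328.  274.6] [ 0.5088 -0.0739]
side pink 18 [350.7 293.1] [ 0.5078 -0.1278]
side pink 17 [355.6 299. ] [ 0.5049 -0.1411]
side pink 248 [383.2 317.1] [ 0.51  -0.196]
side blue 6257
   [333 214] [0.626 0.015] [0.612 0.004]
   [337 224] [ 0.612 -0.008] [ 0.599 -0.019]
   [424 290] [ 0.603 -0.22 ] [ 0.59  -0.223]
   [461 248] [ 0.728 -0.227] [ 0.711 -0.229]
   [369 185] [0.743 0.009] [ 0.725 -0.002]
side blue 412
   [475 275] [ 0.691 -0.275] [ 0.675 -0.275]
   [476 280] [ 0.683 -0.281] [ 0.667 -0.281]
   [512 302] [ 0.685 -0.348] [ 0.669 -0.346]
   [515 295] [ 0.702 -0.347] [ 0.685 -0.345]
   [480 272] [ 0.703 -0.279] [ 0.687 -0.279]
```

```bash
sleep 1; ls pics
```

```text
scene0.png
scene0z.png
side0.png
side0z.png
wrist0.png
```

View pics/scene0z.png

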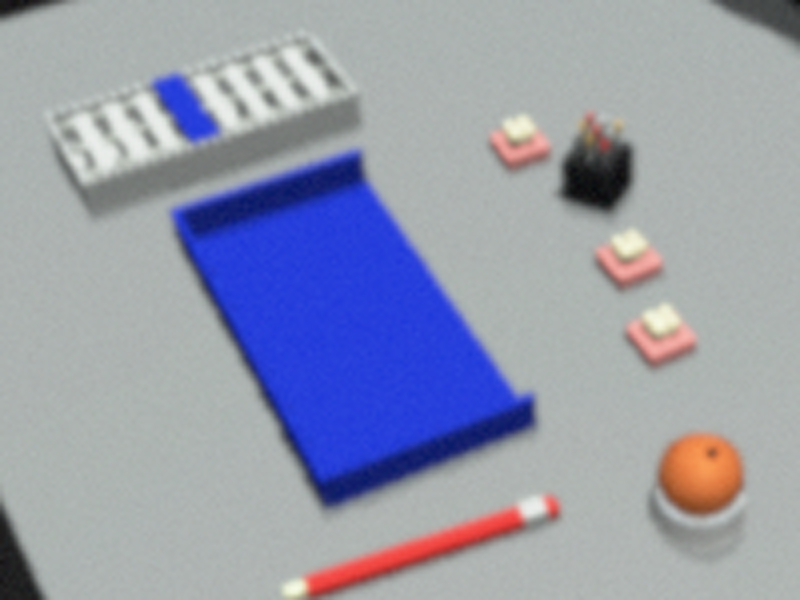

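View pics/side0z.png

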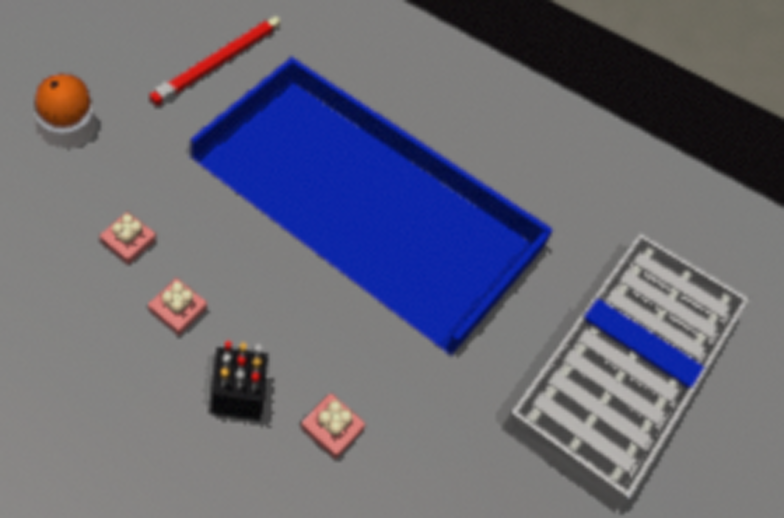

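The zoomed views confirm the layout: the bur stand sits between tooth A (y≈-0.195) and tooth B (y≈-0.07), and tooth C (y≈-0.01) is in front of the tray's +y wall. I'll refine the poses by matching silhouettes in both cameras.

```bash
cat > fit.py <<'E'
from h import *
from scipy.optimize import differential_evolution
S=4
def box(x,y,yaw,lx,ly,z0,z1):
    c,s=np.cos(yaw),np.sin(yaw)
    return [(x+c*a-s*b,y+s*a+c*b,z) for z in(z0,z1) for a in(-lx/2,lx/2) for b in(-ly/2,ly/2)]
def sil(c,boxes,roi):
    x0,y0,x1,y1=roi
    m=np.zeros(((y1-y0)*S,(x1-x0)*S),np.uint8)
    for b in boxes:
        p=np.array([proj(c,q) for q in b]); p=((p+.5-[x0,y0])*S-.5)
        cv2.fillConvexPoly(m,cv2.convexHull(np.round(p*16).astype(np.int32)),1,shift=4)
    return cv2.resize(m.astype(np.float32),(x1-x0,y1-y0),interpolation=cv2.INTER_AREA)
def fit(ims,cals,maskf,boxf,p0,r,yr=np.pi/4):
    data=[]
    for n in ims:
        u,v=proj(cals[n],(p0[0],p0[1],.012)).astype(int); roi=(u-22,v-22,u+22,v+22)
        m=maskf(ims[n])[roi[1]:roi[3],roi[0]:roi[2]].astype(np.float32)
        data.append((cals[n],roi,m))
    def cost(p): return sum(np.abs(sil(c,boxf(*p),roi)-m).sum()/m.sum() for c,roi,m in data)
    o=differential_evolution(cost,[(p0[0]-r,p0[0]+r),(p0[1]-r,p0[1]+r),(-yr,yr)],seed=1,maxiter=40,popsize=10)
    return o.x,o.fun
def tooth(x,y,w): return [box(x,y,w,.028,.028,.003,.013),box(x,y,w,.017,.015,.013,.023)]
def warm(im):
    i=im.astype(int); m=(i[:,:,2]-i[:,:,0]>12).astype(np.uint8); return m
def stand(x,y,w): return [box(x,y,w,.032,.032,.003,.033)]
def dark(im): return (im.max(2)<55)
E
python3 - <<'E'
from fit import *
from workcell import calibration
ims={n:cv2.imread(f'pics/{n}0.png') for n in('scene','side')}; cals={n:calibration(n) for n in ims}
for n,p in dict(A=(.512,-.195),B=(.511,-.071),C=(.528,-.011)).items():
    for sub in (['scene','side'],['scene'],['side']):
        x,f=fit({k:ims[k] for k in sub},cals,warm,tooth,p,.015); print(n,sub,x.round(4),np.degrees(x[2]).round(1),round(f,3))
x,f=fit(ims,cals,dark,stand,(.485,-.135),.025); print('stand',x.round(4),np.degrees(x[2]).round(1),f)
# tray overlay
def tr(x,y,w,pts): 
    c,s=np.cos(w),np.sin(w); return [(x+c*a-s*b,y+s*a+c*b,z) for a,b,z in pts]
from scipy.optimize import minimize
# tray floor+walls silhouette
def trayb(x,y,w):
    P=lambda a0,a1,b0,b1,z1: tr(x,y,w,[(a,b,z) for a in(a0,a1) for b in(b0,b1) for z in(.003,z1)])
    return [P(-.055,.055,-.11,.11,.0031),P(.055,.06,-.115,.115,.025),P(-.055,.06,-.115,-.11,.025),P(-.055,.06,.11,.115,.025)]
rois={'scene':(190,125,305,235),'side':(320,175,465,300)}
for sub in (['scene','side'],['scene'],['side']):
    def cost(p):
        t=0
        for n in sub:
            r=rois[n]; i=ims[n].astype(int)[r[1]:r[3],r[0]:r[2]]; m=((i[:,:,0]-i[:,:,2]>35)&(i[:,:,0]-i[:,:,1]>35)).astype(np.float32)
            t+=np.abs(sil(cals[n],trayb(*p),r)-m).sum()/m.sum()
        return t
    o=differential_evolution(cost,[(.64,.69),(-.13,-.09),(-.15,.1)],seed=1,maxiter=40,popsize=10)
    print('tray',sub,o.x.round(4),o.fun); x=o.x; print(' mouth',np.round(tr(*x,[(-.055,0,0),(-.055,-.11,0),(-.055,.11,0)]),4)[:,:2].tolist())
E
```

```text
A ['scene', 'side'] [ 0.5123 -0.1951 -0.0908] -5.2 0.389
A ['scene'] [ 0.5133 -0.1939 -0.0581] -3.3 0.319
A ['side'] [ 0.5122 -0.1952 -0.0974] -5.6 0.048
B ['scene', 'side'] [ 0.5113 -0.0715 -0.0125] -0.7 0.795
B ['scene'] [ 0.5118 -0.0712  0.0124] 0.7 0.442
B ['side'] [ 0.511  -0.0717  0.0057] 0.3 0.34
C ['scene', 'side'] [ 0.5284 -0.0109 -0.031 ] -1.8 0.674
C ['scene'] [ 0.5286 -0.0104 -0.0122] -0.7 0.492
C ['side'] [ 0.5282 -0.0114 -0.054 ] -3.1 0.173
stand [ 0.4903 -0.1387  0.6863] 39.3 1.4390383958816528
tray ['scene', 'side'] [ 0.6617 -0.1116 -0.0473] 0.0609324648976326
 mouth [[0.6068, -0.109], [0.6016, -0.2189], [0.612, 0.0008]]
tray ['scene'] [ 0.6621 -0.1114 -0.0435] 0.04294871911406517
 mouth [[0.6071, -0.109], [0.6023, -0.2189], [0.6119, 0.0009]]
tray ['side'] [ 0.6613 -0.1115 -0.0431] 0.015569256618618965
 mouth [[0.6063, -0.1091], [0.6016, -0.219], [0.6111, 0.0008]]
```

All fits agree to within 1–2 mm: A (0.512,-0.195), B (0.511,-0.071), C (0.528,-0.011), with the tray mouth near x≈0.607, inner walls at y≈-0.219 and +0.001, and yaw -2.6°. The stand is at about (0.490,-0.139). I'll shut the fingers and move above the spot behind tooth A, facing +10°.

Call:
jog_arm:
  plan:
    - [0.02,0.024,0,0,0,-1]
    - [0.03,0.036,0,0,0,-1]
    - [0.03,0.036,0,0,0,-1]
    - [0.03,0.036,0,0,0,-1]
    - [0.03,0.036,0,0,0,-1]
    - [0.03,0.036,0,0,0,-1]
    - [0.03,0.036,0,0,0,-1]
    - [0.03,0.036,0,0,0,-1]
    - [0.03,0.036,0,0,0,-1]
    - [0.02,0.024,0,0,0,-0.6]
  hand: 0
  force: 40

```text
clock: 1.15
tcp_pos: [0.4745, -0.203, 0.2312]
orientation: [-0.0, 0.996, 0.088, 0.0]
wrist_force: [0.3, 0.4, 0.1]
finger_gap: 0.0001
```

Call:
jog_arm:
  plan:
    - [0,0,-0.02,0,0,0]
    - [0,0,-0.03,0,0,0]
    - [0,0,-0.03,0,0,0]
    - [0,0,-0.03,0,0,0]
    - [0,0,-0.03,0,0,0]
    - [0,0,-0.03,0,0,0]
    - [0,0,-0.01,0,0,0]
    - [0,0,0,0,0,0]
    - [0,0,0,0,0,0]
    - [0,0,0,0,0,0]

```text
clock: 2.15
tcp_pos: [0.4745, -0.2063, 0.053]
orientation: [0.001, 0.996, 0.088, 0.001]
wrist_force: [0.1, 0.8, 1.8]
finger_gap: -0.0001
```

```bash
cat > look.py <<'E'
import sys
from h import *
from workcell import *
n,name=sys.argv[1],sys.argv[2]
im=read_camera(n)[:,:,::-1].copy(); cv2.imwrite(f'pics/{name}_raw.png',im)
if len(sys.argv)>3:
    x0,y0,x1,y1=map(int,sys.argv[3].split(',')); k=min(800/(x1-x0),600/(y1-y0)); im=cv2.resize(im[y0:y1,x0:x1],None,fx=k,fy=k,interpolation=cv2.INTER_CUBIC)
cv2.imwrite(f'pics/{name}.png',im)
s=get_state(); print(s['clock'],s['tcp_pos'].round(4),s['wrist_force'].round(2))
E
python3 look.py side s1 265,165,545,350; python3 look.py wrist w1
```

```text
2.2 [ 0.4744 -0.2063  0.0529] [ 0.28 -0.57 -0.16]
2.25 [ 0.4743 -0.2062  0.0528] [ 0.23 -0.37 -0.41]
```

View pics/s1.png

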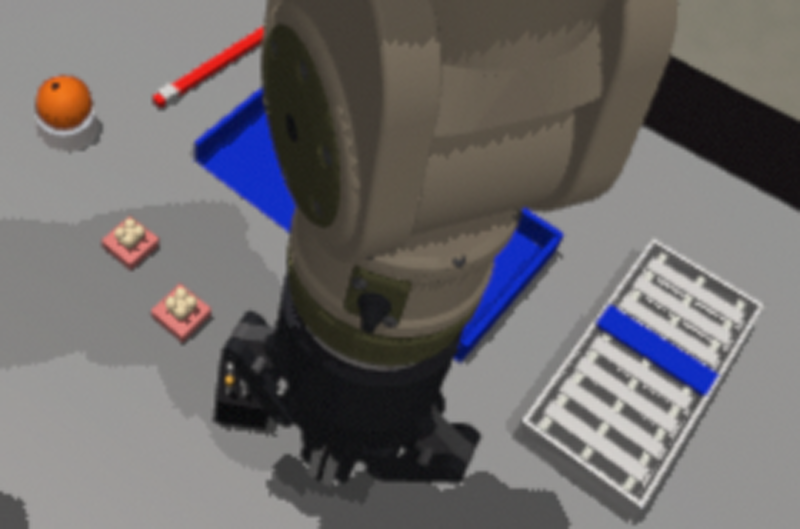

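View pics/w1.png

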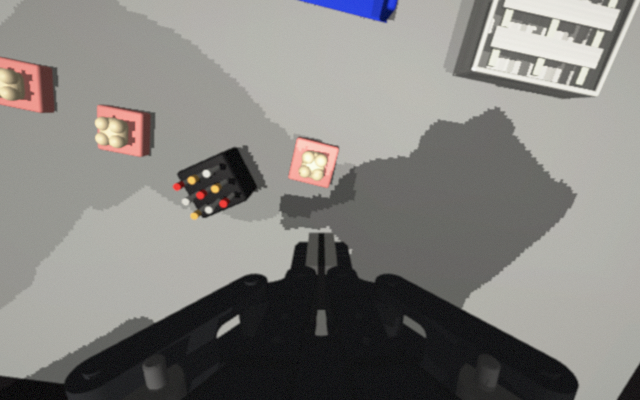

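Side view: the gripper is behind tooth A. The shut finger linkages bulge sideways, with outer corners at zoom px (245,330) and (475,440), and the bur stand is visible just beside the left one. I'll work out how high those corners are before lowering next to the stand.

Run:
```python
from h import *
from workcell import *
c=calibration('side'); w=calibration('wrist'); s=get_state()['tcp_pos']
k=800/280
a=np.radians(10); j=np.array([-np.sin(a),np.cos(a),0]); f=np.array([np.cos(a),np.sin(a),0])
for sg in (1,-1):
  for lat in (.03,.04,.05,.057,.065):
    print(sg,lat,[ (h,(proj(c,s+sg*j*lat+[0,0,h])-[265,165])@np.eye(2)*k) for h in (.02,.04,.06,.08)])
# wrist image: (245,285),(75,385),(180,320)
for lat in (.015,.025,.04,.05,.06):
    print('w',lat,[(h,proj(w,s+j*lat+[0,0,h]).round(0)) for h in (.0,.02,.03,.04,.05,.06,.07,.08)])
```

```text
1 0.03 [(0.02, array([277.6543153 , 418.22020038])), (0.04, array([280.79919212, 401.76868777])), (0.06, array([284.12524097, 384.36942615])), (0.08, array([287.64858177, 365.93808879]))]
1 0.04 [(0.02, array([261.04076389, 408.86419727])), (0.04, array([263.7041182 , 392.25289064])), (0.06, array([266.51994006, 374.69064589])), (0.08, array([269.50170759, 356.09340014]))]
1 0.05 [(0.02, array([244.62363286, 399.61880926])), (0.04, array([246.81674764, 382.85270944])), (0.06, array([249.13462604, 365.13280674])), (0.08, array([251.58822623, 346.37532722]))]
1 0.057 [(0.02, array([233.2466536 , 393.21180749])), (0.04, array([235.11715327, 376.34025053])), (0.06, array([237.09360004, 358.5130707 ])), (0.08, array([239.18525767, 339.64671035]))]
1 0.065 [(0.02, array([220.35867159, 385.95387709])), (0.04, array([221.8669299 , 368.96464992])), (0.06, array([223.46019454, 351.01789996])), (0.08, array([225.14586039, 332.03033005]))]
-1 0.03 [(0.02, array([381.66520455, 476.79444372])), (0.04, array([387.95421482, 461.41542941])), (0.06, array([394.61982225, 445.11549226])), (0.08, array([
[... 1285 characters left out ...]
ray([248., 246.])), (0.02, array([238., 265.])), (0.03, array([232., 276.])), (0.04, array([225., 289.])), (0.05, array([217., 305.])), (0.06, array([207., 324.])), (0.07, array([195., 347.])), (0.08, array([180., 375.]))]
w 0.05 [(0.0, array([230., 246.])), (0.02, array([218., 265.])), (0.03, array([210., 276.])), (0.04, array([201., 289.])), (0.05, array([191., 305.])), (0.06, array([178., 324.])), (0.07, array([163., 347.])), (0.08, array([145., 375.]))]
w 0.06 [(0.0, array([212., 246.])), (0.02, array([197., 265.])), (0.03, array([188., 276.])), (0.04, array([177., 290.])), (0.05, array([165., 305.])), (0.06, array([150., 324.])), (0.07, array([132., 347.])), (0.08, array([109., 375.]))]
```

View pics/s1_raw.png

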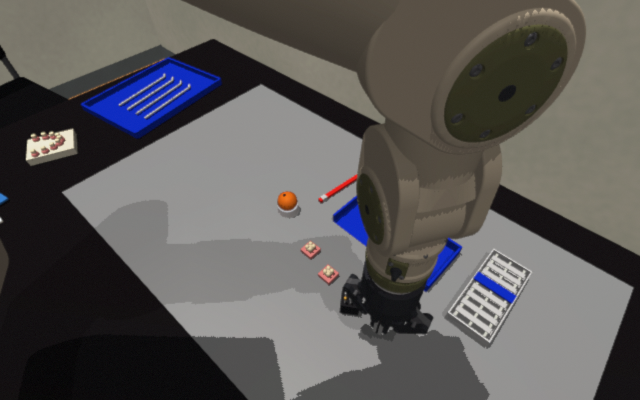

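The linkages clear the stand by only about 3 mm with the jaws crosswise. I'll turn the tool 90° so the jaw axis lies along the push. That puts the 22 mm wide finger back in contact and keeps the sides slim.

Run:
```python
from workcell import *
print(get_state()['joint_pos'].round(3))
```

```text
[-0.565  0.328 -0.399  0.841 -0.     2.401]
```

Call:
jog_arm:
  plan:
    - [0,0.001,0,0,0,8.5]
    - [0,0.001,0,0,0,8.5]
    - [0,0.001,0,0,0,8.5]
    - [0,0.001,0,0,0,8.5]
    - [0,0.001,0,0,0,8.5]
    - [0,0,0,0,0,8.5]
    - [0,0,0,0,0,8.5]
    - [0,0,0,0,0,8.5]
    - [0,0,0,0,0,8.5]
    - [0,0,0,0,0,8.5]

```text
clock: 3.25
tcp_pos: [0.4738, -0.2009, 0.0523]
orientation: [0.001, 0.673, 0.74, 0.0]
wrist_force: [0.1, 0.2, 0.8]
finger_gap: -0.0003
```

Call:
jog_arm:
  plan:
    - [0,0,0,0,0,5]
    - [0,0,-0.008,0,0,0]
    - [0,0,-0.01,0,0,0]
    - [0,0,-0.01,0,0,0]
    - [0,0,-0.008,0,0,0]
    - [0,0,-0.005,0,0,0]
    - [0,0,0,0,0,0]
    - [0,0,0,0,0,0]
    - [0,0,0,0,0,0]
    - [0,0,0,0,0,0]

```text
clock: 4.25
tcp_pos: [0.4736, -0.2008, 0.0107]
orientation: [0.0, 0.643, 0.766, 0.0]
wrist_force: [-0.0, -0.3, 0.3]
finger_gap: 0.0004
```

```bash
python3 look.py scene c2 230,80,390,200; python3 look.py wrist w2; python3 -c "
from workcell import *
print(get_state()['orientation'].round(3))"
```

```text
4.3 [ 0.4736 -0.2008  0.0107] [-0.79  0.22 -0.63]
4.35 [ 0.4735 -0.2007  0.0107] [ 0.8  -0.57  0.76]
[0.    0.643 0.766 0.   ]
```

View pics/c2.png

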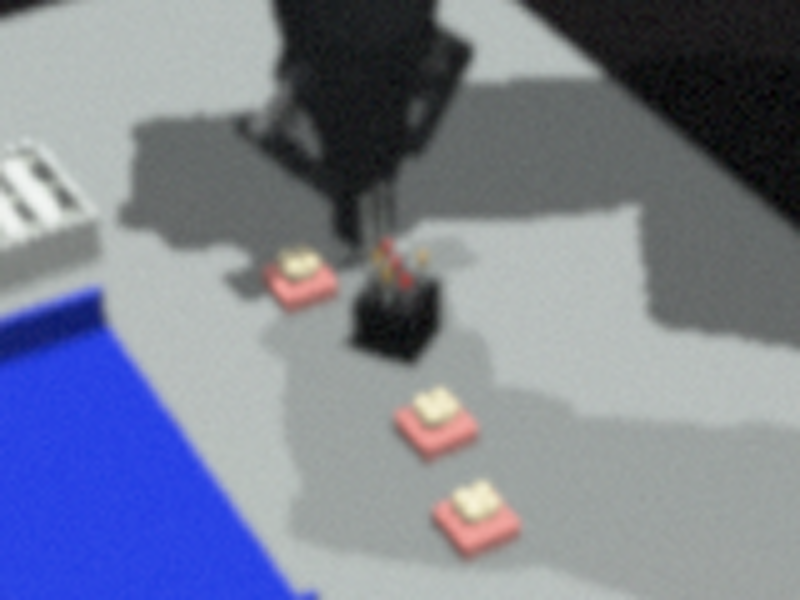

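View pics/w2.png

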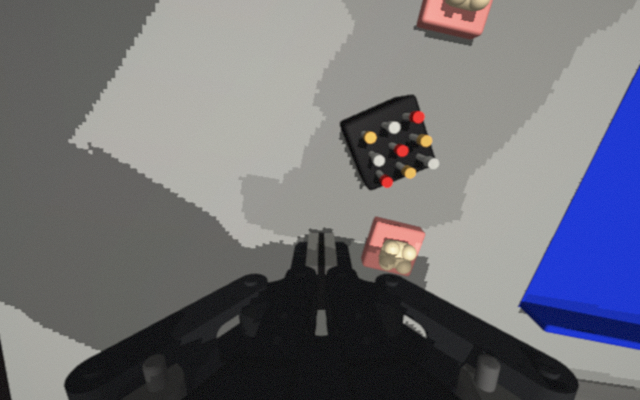

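The fingertips are behind tooth A and in line with it (tip px (320,240), tooth px (393,243) in the wrist view), and the stand is well clear. Now I'll lower 3 mm and push along +10°.

Call:
jog_arm:
  plan:
    - [0,0,-0.003,0,0,0]
    - [0.004,0.0007,0,0,0,0]
    - [0.006,0.001,0,0,0,0]
    - [0.006,0.001,0,0,0,0]
    - [0.008,0.0014,0,0,0,0]
    - [0.008,0.0014,0,0,0,0]
    - [0.008,0.0014,0,0,0,0]
    - [0.008,0.0014,0,0,0,0]
    - [0.008,0.0014,0,0,0,0]
    - [0.006,0.001,0,0,0,0]

```text
clock: 5.35
tcp_pos: [0.5362, -0.1897, 0.0073]
orientation: [0.0, 0.642, 0.766, 0.0]
wrist_force: [0.3, -0.8, 0.5]
finger_gap: -0.0002
```

```bash
python3 look.py wrist w3;python3 look.py scene c3 230,80,390,200
```

```text
5.4 [ 0.5371 -0.1898  0.0074] [0.9  0.63 0.92]
5.45 [ 0.5363 -0.1898  0.0073] [0.04 0.38 0.07]
```

View pics/w3.png

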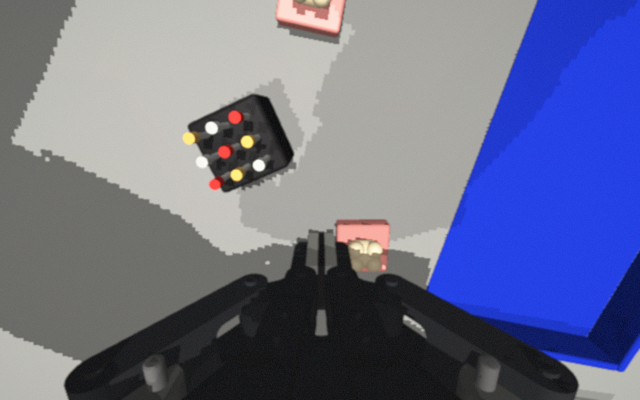

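View pics/c3.png

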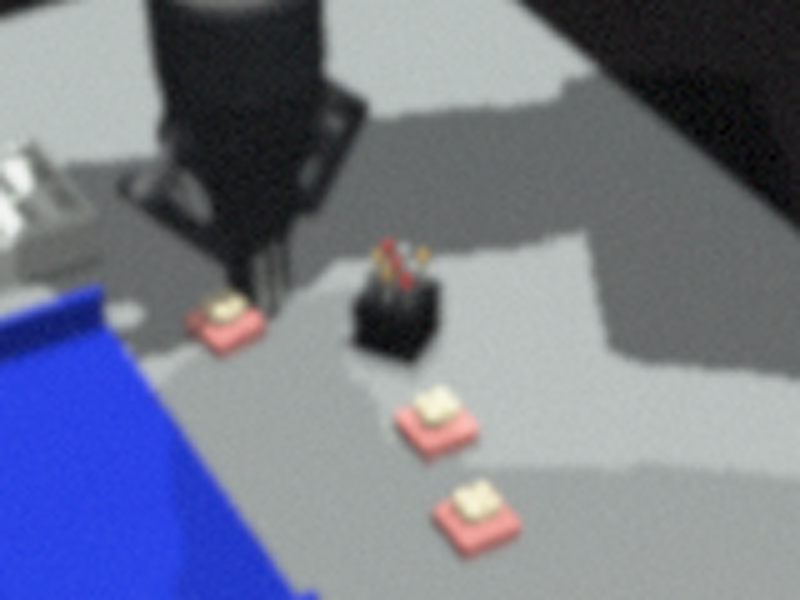

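Tooth A has squared up against the finger and is sliding flat; the wrist force is near zero and the stand hasn't moved. I'll keep pushing into the tray, slowing towards the end, then back off.

Call:
jog_arm:
  plan:
    - [0.006,0.0011,0,0,0,0]
    - [0.009,0.0016,0,0,0,0]
    - [0.009,0.0016,0,0,0,0]
    - [0.009,0.0016,0,0,0,0]
    - [0.009,0.0016,0,0,0,0]
    - [0.009,0.0016,0,0,0,0]
    - [0.009,0.0016,0,0,0,0]
    - [0.008,0.0014,0,0,0,0]
    - [0.005,0.0009,0,0,0,0]
    - [0.003,0.0005,0,0,0,0]

```text
clock: 6.45
tcp_pos: [0.6118, -0.1762, 0.0072]
orientation: [0.0, 0.642, 0.766, -0.0]
wrist_force: [0.1, 0.6, 0.9]
finger_gap: 0.0003
```

```bash
python3 look.py wrist w4
```

```text
6.5 [ 0.612  -0.1763  0.0073] [0.49 1.32 0.22]
```

View pics/w4.png

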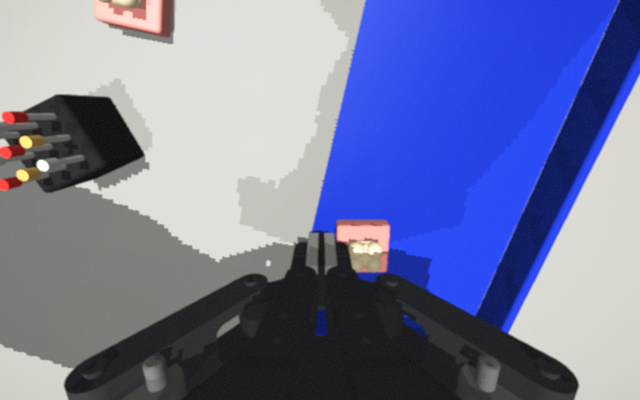

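Tooth A lies flat inside the tray: its rear edge is at px 337, past the mouth line at about px 310. I'll back off, rise, and move behind tooth B.

Call:
jog_arm:
  plan:
    - [-0.008,-0.0014,0,0,0,0]
    - [-0.012,-0.002,0,0,0,0]
    - [0,0,0.02,0,0,0]
    - [0,0,0.03,0,0,0]
    - [0,0,0.03,0,0,0]
    - [-0.016,0.016,0,0,0,-3]
    - [-0.02,0.024,0,0,0,-3]
    - [-0.024,0.028,0,0,0,-3]
    - [-0.024,0.028,0,0,0,-3]
    - [-0.022,0.016,0,0,0,-3]

```text
clock: 7.5
tcp_pos: [0.4825, -0.0662, 0.0871]
orientation: [-0.001, 0.738, 0.675, -0.0]
wrist_force: [0.4, 0.1, -0.2]
finger_gap: 0.0003
```

```bash
python3 look.py wrist w5; python3 look.py side s5 265,165,545,350; python3 -c "
from workcell import *
print(get_state()['orientation'].round(3))"
```

```text
7.55 [ 0.4781 -0.0639  0.0866] [-4.69  2.42 -0.71]
7.6 [ 0.4804 -0.0654  0.0869] [ 0.54 -0.7   1.  ]
[-0.002  0.737  0.676 -0.001]
```

View pics/w5.png

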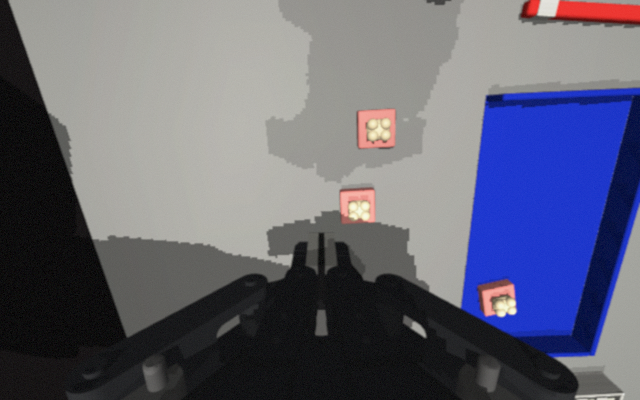

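Wrist view: tooth A is inside the tray at px (498,298), tooth B at (358,206) and tooth C at (377,128). I'll shift back 12 mm and descend behind B.

Call:
jog_arm:
  plan:
    - [-0.012,0,0,0,0,0]
    - [0,0,-0.015,0,0,0]
    - [0,0,-0.02,0,0,0]
    - [0,0,-0.02,0,0,0]
    - [0,0,-0.012,0,0,0]
    - [0,0,-0.008,0,0,0]
    - [0,0,-0.004,0,0,0]
    - [0,0,0,0,0,0]
    - [0,0,0,0,0,0]
    - [0,0,0,0,0,0]

```text
clock: 8.6
tcp_pos: [0.4739, -0.068, 0.009]
orientation: [0.001, 0.737, 0.676, 0.0]
wrist_force: [0.1, -0.2, -0.2]
finger_gap: 0.0001
```

```bash
python3 look.py wrist w6; python3 look.py scene c6 230,80,390,200
```

```text
8.65 [ 0.4738 -0.068   0.0089] [0.45 0.82 0.13]
8.7 [ 0.4738 -0.0679  0.0089] [-0.74 -0.04  0.04]
```

View pics/w6.png

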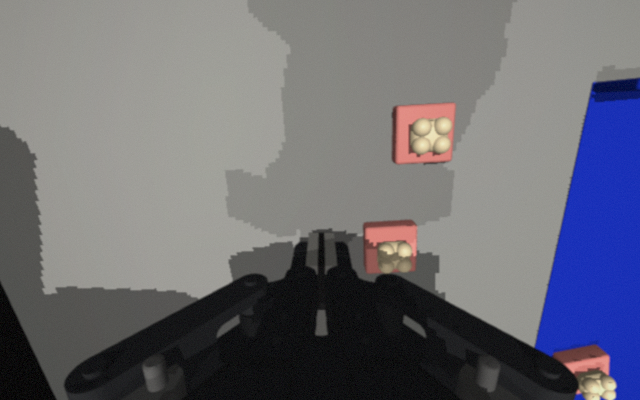

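View pics/c6.png

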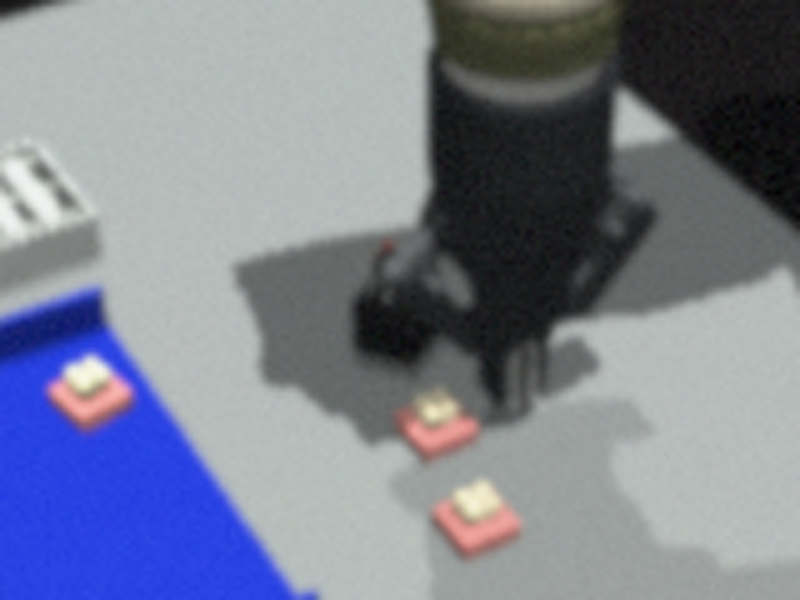

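Tooth B is straight ahead of the fingers and the stand hasn't moved. I'll push along -5° in two strokes.

Call:
jog_arm:
  plan:
    - [0.002,0,-0.0015,0,0,0]
    - [0.006,-0.0005,0,0,0,0]
    - [0.006,-0.0005,0,0,0,0]
    - [0.006,-0.0005,0,0,0,0]
    - [0.008,-0.0007,0,0,0,0]
    - [0.009,-0.0008,0,0,0,0]
    - [0.009,-0.0008,0,0,0,0]
    - [0.009,-0.0008,0,0,0,0]
    - [0.009,-0.0008,0,0,0,0]
    - [0.006,-0.0005,0,0,0,0]

```text
clock: 9.7
tcp_pos: [0.5444, -0.0739, 0.0068]
orientation: [0.0, 0.737, 0.676, 0.0]
wrist_force: [-0.5, 0.1, -0.3]
finger_gap: -0.0
```

```bash
python3 look.py wrist w7
```

```text
9.75 [ 0.5453 -0.0741  0.0069] [ 1.12 -0.59 -0.25]
```

View pics/w7.png

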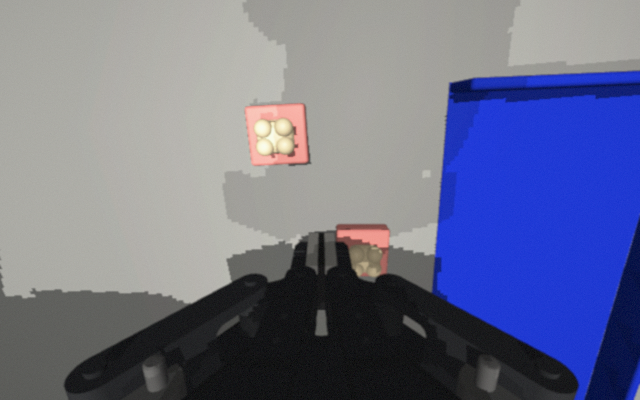

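Tooth B is flush against the fingers (left edge at px 337) and sliding straight.

Call:
jog_arm:
  plan:
    - [0.006,-0.0005,0,0,0,0]
    - [0.009,-0.0008,0,0,0,0]
    - [0.009,-0.0008,0,0,0,0]
    - [0.009,-0.0008,0,0,0,0]
    - [0.009,-0.0008,0,0,0,0]
    - [0.009,-0.0008,0,0,0,0]
    - [0.009,-0.0008,0,0,0,0]
    - [0.007,-0.0006,0,0,0,0]
    - [0.005,-0.0004,0,0,0,0]
    - [0.003,-0.0003,0,0,0,0]

```text
clock: 10.75
tcp_pos: [0.6187, -0.0803, 0.0067]
orientation: [0.0, 0.737, 0.676, -0.0]
wrist_force: [-1.1, -0.3, 0.6]
finger_gap: 0.0004
```

```bash
python3 look.py wrist w8
```

```text
10.8 [ 0.619  -0.0804  0.0068] [0.89 0.3  0.09]
```

View pics/w8.png

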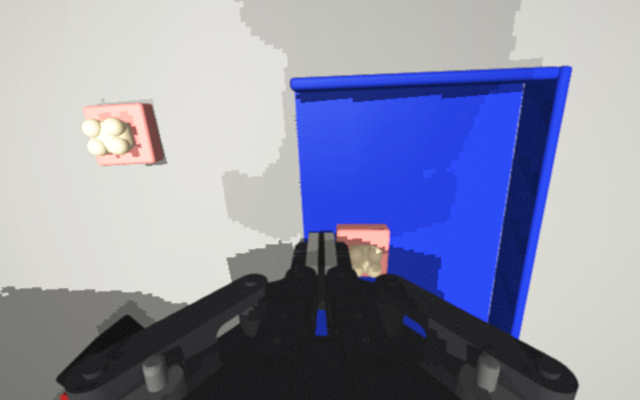

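Tooth B is inside: its rear edge is at px 337, with the mouth line at about px 303. Next is tooth C, which needs a diagonal push at -15° to stay clear of the tray's +y wall.

Call:
jog_arm:
  plan:
    - [-0.008,0.0007,0,0,0,0]
    - [-0.012,0.001,0,0,0,0]
    - [0,0,0.02,0,0,0]
    - [0,0,0.03,0,0,0]
    - [-0.01,0.008,0.02,0,0,0]
    - [-0.024,0.018,0,0,0,-3]
    - [-0.026,0.018,0,0,0,-3]
    - [-0.026,0.018,0,0,0,-3]
    - [-0.014,0.01,0,0,0,-1]
    - [-0.006,0.005,0,0,0,0]

```text
clock: 11.8
tcp_pos: [0.4894, -0.0005, 0.0768]
orientation: [-0.001, 0.793, 0.609, -0.001]
wrist_force: [0.6, -0.5, -0.2]
finger_gap: 0.0003
```

Call:
jog_arm:
  plan:
    - [0,0,0,0,0,0]
    - [0,0,-0.01,0,0,0]
    - [0,0,-0.018,0,0,0]
    - [0,0,-0.018,0,0,0]
    - [0,0,-0.012,0,0,0]
    - [0,0,-0.006,0,0,0]
    - [0,0,-0.003,0,0,0]
    - [0,0,0,0,0,0]
    - [0,0,0,0,0,0]
    - [0,0,0,0,0,0]

```text
clock: 12.8
tcp_pos: [0.4929, -0.0017, 0.0105]
orientation: [0.001, 0.793, 0.609, 0.0]
wrist_force: [-0.4, -0.2, -0.2]
finger_gap: -0.0002
```

```bash
python3 look.py wrist w9; python3 look.py scene c9 230,80,390,200; python3 -c "
from workcell import *
print(get_state()['orientation'].round(3))"
```

```text
12.85 [ 0.4929 -0.0017  0.0105] [-0.84  0.03 -0.2 ]
12.9 [ 0.4927 -0.0016  0.0104] [ 0.02  0.79 -0.4 ]
[0.    0.793 0.609 0.   ]
```

View pics/w9.png

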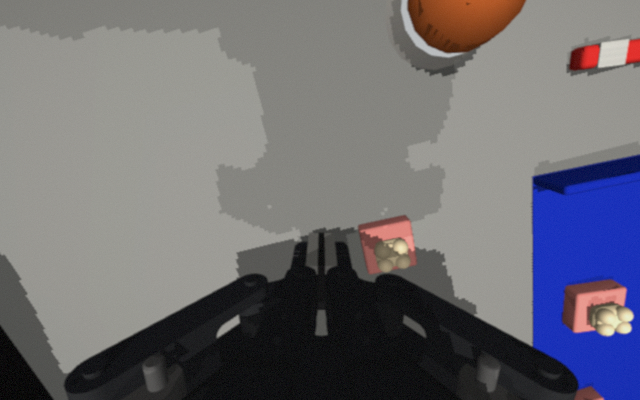

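View pics/c9.png

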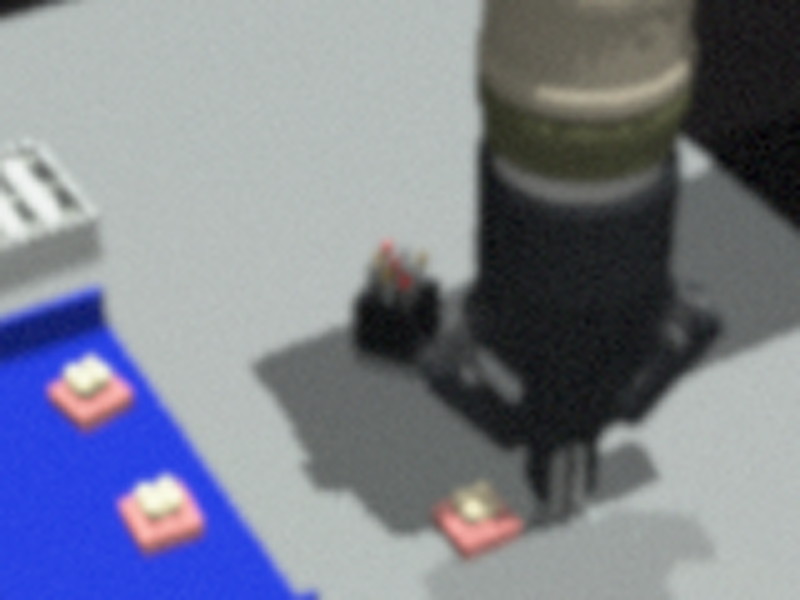

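Tooth C (px (387,246)) is straight ahead, and the amber model and pencil are clear. I'll lower 3 mm and push along -15°.

Call:
jog_arm:
  plan:
    - [0.002,-0.0005,-0.003,0,0,0]
    - [0.005,-0.0013,0,0,0,0]
    - [0.006,-0.0016,0,0,0,0]
    - [0.006,-0.0016,0,0,0,0]
    - [0.006,-0.0016,0,0,0,0]
    - [0.007,-0.0019,0,0,0,0]
    - [0.007,-0.0019,0,0,0,0]
    - [0.007,-0.0019,0,0,0,0]
    - [0.007,-0.0019,0,0,0,0]
    - [0.005,-0.0013,0,0,0,0]

```text
clock: 13.9
tcp_pos: [0.5511, -0.0174, 0.0068]
orientation: [0.0, 0.793, 0.609, 0.0]
wrist_force: [0.0, 0.1, -0.1]
finger_gap: -0.0001
```

```bash
python3 look.py wrist w10
```

```text
13.95 [ 0.5519 -0.0176  0.0069] [ 1.17 -0.04 -0.27]
```

View pics/w10.png

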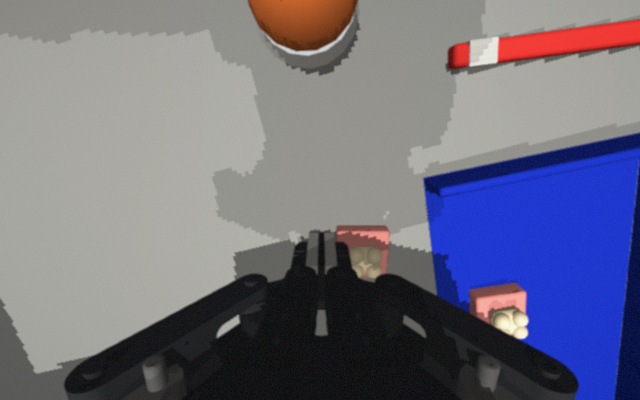

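Tooth C is flush against the fingers and is lined up to pass between the +y wall (px row about 190) and tooth B (px row about 287). I'll finish the stroke.

Call:
jog_arm:
  plan:
    - [0.005,-0.0012,0,0,0,0]
    - [0.008,-0.0019,0,0,0,0]
    - [0.008,-0.0019,0,0,0,0]
    - [0.008,-0.0019,0,0,0,0]
    - [0.008,-0.0019,0,0,0,0]
    - [0.009,-0.002,0,0,0,0]
    - [0.009,-0.002,0,0,0,0]
    - [0.008,-0.0018,0,0,0,0]
    - [0.004,-0.0009,0,0,0,0]
    - [0.003,-0.0007,0,0,0,0]

```text
clock: 14.95
tcp_pos: [0.6206, -0.0334, 0.0067]
orientation: [-0.0, 0.793, 0.609, -0.0]
wrist_force: [-1.1, 0.5, 0.7]
finger_gap: 0.0002
```

```bash
python3 look.py wrist w11
```

```text
15.0 [ 0.6209 -0.0335  0.0068] [ 0.18 -0.14  0.26]
```

View pics/w11.png

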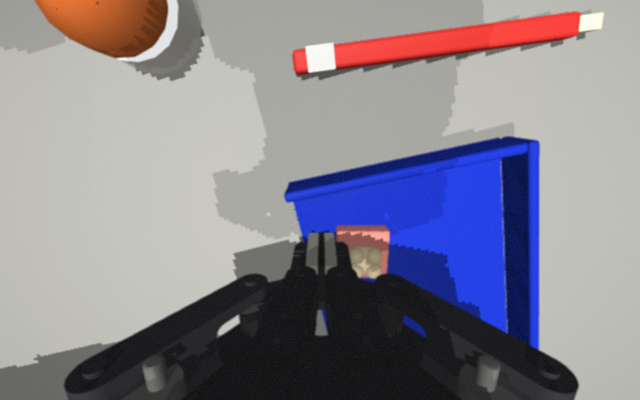

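Tooth C is inside, with its rear edge at px 337 and the mouth line at about px 303. I'll retreat, rise, and move clear so I can verify.

Call:
jog_arm:
  plan:
    - [-0.008,0.002,0,0,0,0]
    - [-0.014,0.004,0,0,0,0]
    - [-0.008,0.002,0.01,0,0,0]
    - [0,0,0.025,0,0,0]
    - [0,0,0.035,0,0,0]
    - [0,0,0.04,0,0,0]
    - [-0.02,0,0.04,0,0,0]
    - [-0.04,0,0.04,0,0,0]
    - [-0.04,0,0.03,0,0,0]
    - [-0.03,0,0,0,0,0]

```text
clock: 16.0
tcp_pos: [0.4646, -0.0254, 0.2272]
orientation: [0.003, 0.793, 0.609, 0.002]
wrist_force: [0.9, -1.4, 0.7]
finger_gap: 0.0002
```

Call:
jog_arm:
  plan:
    - [-0.02,0.03,0,0,0,0]
    - [-0.02,0.04,0,0,0,0]
    - [0,0.04,0,0,0,0]
    - [0,0.04,0,0,0,0]
    - [0,0.04,0,0,0,0]
    - [0,0.04,0,0,0,0]
    - [0,0.03,0,0,0,0]
    - [0,0.02,0,0,0,0]
    - [0,0,0,0,0,0]
    - [0,0,0,0,0,0]

```text
clock: 17.0
tcp_pos: [0.4242, 0.2546, 0.2226]
orientation: [0.0, 0.793, 0.61, -0.0]
wrist_force: [-0.4, -0.5, 0.3]
finger_gap: 0.0001
```

```bash
python3 look.py scene c12 160,100,360,250; python3 look.py side s12 265,165,545,350
python3 - <<'E'
from fit import *
from workcell import calibration
cals={n:calibration(n) for n in('scene','side')}
ims={'scene':cv2.imread('pics/c12_raw.png'),'side':cv2.imread('pics/s12_raw.png')}
def warmb(im):
    i=im.astype(int); return (i[:,:,2]-i[:,:,0]>0)
for n,p in dict(A=(.633,-.172),B=(.64,-.082),C=(.641,-.039)).items():
    for sub in (['scene'],['side']):
        x,f=fit({k:ims[k] for k in sub},cals,warmb,tooth,p,.012)
        R=np.array([np.cos(-.0443),np.sin(-.0443)]); d=x[:2]-[.6068,-.109]
        print(n,sub,x.round(4),round(f,2),'mouth x,y',round(d@R,4),round(d@[-R[1],R[0]],4))
# bystander change between start and end
for n,o in(('scene','c12_raw'),('side','s12_raw')):
    d=cv2.absdiff(cv2.GaussianBlur(cv2.imread(f'pics/{n}0.png'),(5,5),0),cv2.GaussianBlur(ims[n],(5,5),0)).max(2)
    cv2.imwrite(f'pics/d_{n}.png',np.clip(d.astype(int)*4,0,255).astype(np.uint8))
E
```

```text
17.05 [0.4244 0.2541 0.2225] [0.09 0.45 0.64]
17.1 [0.4245 0.2538 0.2225] [ 0.16 -0.3   0.33]
A ['scene'] [ 0.6342 -0.171   0.007 ] 0.34 mouth x,y 0.0301 -0.0608
A ['side'] [ 0.633  -0.1718  0.1867] 0.53 mouth x,y 0.0289 -0.0616
B ['scene'] [ 0.6429 -0.078  -0.3426] 0.7 mouth x,y 0.0347 0.0325
B ['side'] [ 0.6415 -0.0839 -0.0763] 0.74 mouth x,y 0.0335 0.0266
C ['scene'] [ 0.6421 -0.0427 -0.2719] 0.58 mouth x,y 0.0324 0.0678
C ['side'] [ 0.6419 -0.0415 -0.261 ] 0.77 mouth x,y 0.032 0.069
```

View pics/c12.png

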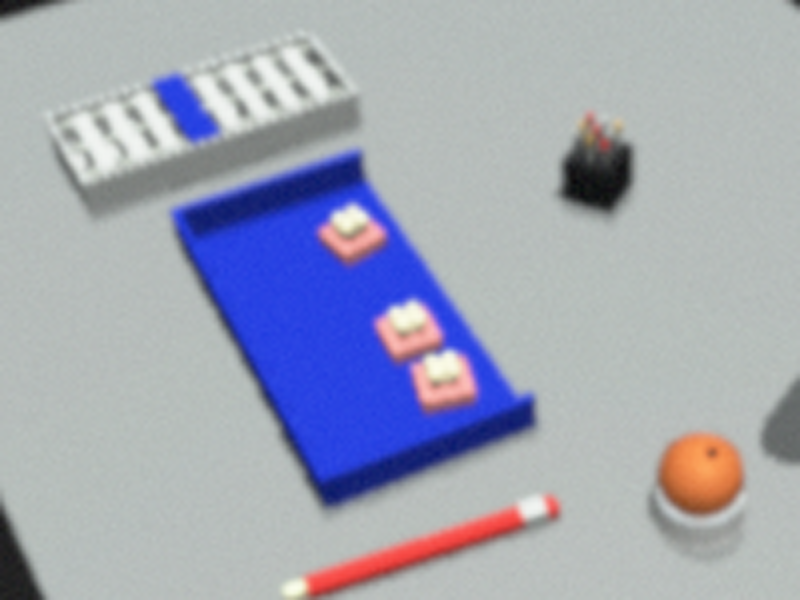

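View pics/s12.png

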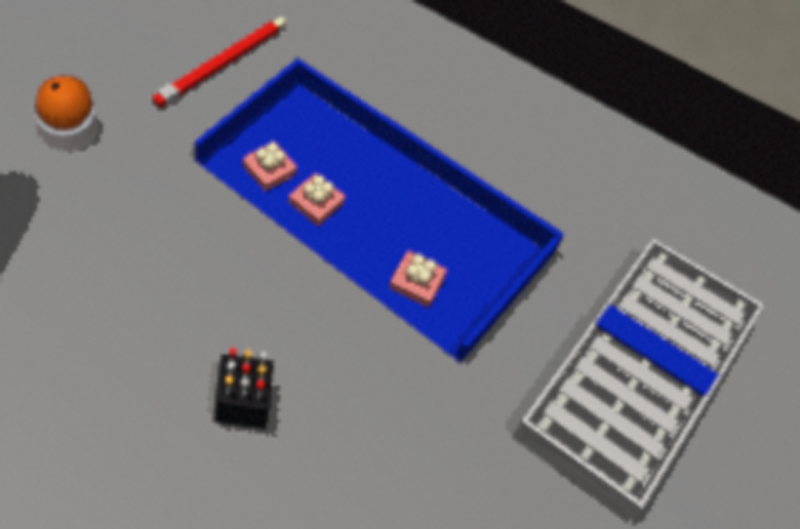

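View pics/d_side.png

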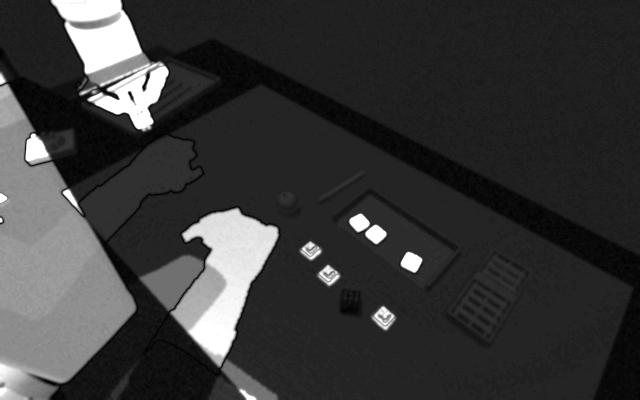

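All three teeth lie flat in the tray with centres about 29–35 mm past the mouth. The difference image shows only the teeth, the arm and its shadow changed, so no bystander moved. Handing in.

```bash
python3 -c "
from workcell import *
print(hand_in()); print(get_state()['clock'])"
```

```text
the job is handed in; nothing more can be done
None
the job is handed in; nothing more can be done
```

All three practice teeth are in the blue tray, and I handed the job in at about 17 s of the 58 s allowed; the hand-in reports no verdict. I used shut fingers with the tips about 4 mm above the mat and gave each tooth one straight push: the first at +10°, the second at -5° and the third at -15°. I then backed off and raised the arm clear of everything.

- **Teeth:** the final scene and side pictures show all three lying flat, with their centres about 29–35 mm past the open side (at least 12 mm was needed). Across the opening they sit at about -61, +27 to +33 and +68 mm, well between the walls at ±110 mm.
- **Bystanders:** comparing the start and end side pictures shows no visible movement of the bur stand, cassette, amber model or pencil. I checked this by eye, not by measurement.
- **Forces:** wrist force readings stayed at a few newtons, with no sign of a hard contact.
- **Disagreements:**
  - The final fits were rough because the blue tray lies behind the teeth.
  - For the second tooth, the two cameras differ by about 6 mm along the opening and by about 15° in its turn. The first tooth's turn differs by about 10°. Neither difference matters at these clearances.
  - The bur stand's starting position fit was also poor, so I kept extra distance from it.

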